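# Change over the sample pots in the bench mixer

### The job

The bench mixer has finished a run: with its arm still down, turn the speed sleeve back to 0, swing the retaining arm fully up, stand the finished pot from the mixer's channel in the steel collecting tray, and stand all the waiting pots from the bench upright in the channel. Then lower the arm fully over their lids and, only after that, set the sleeve to 5. Leave everything else on the bench where it is.

Things in the scene. Friction and masses are not known exactly. Their poses are not given: they have to be found in the camera images.
- mixer: fixed white bench mixer, 140 mm deep (its x, away from the robot) by 380 mm wide (its y, to the left); origin under its middle at bench level, axes turn with it. The pot channel is on its right. Control block: y from 25 to 190 mm, top 64 mm high, with the sleeve at x = -15, y = 145 mm. Arm hinge head at y = 60 mm, 116 mm high
- channel (a point): centre of the channel's floor, 32 mm above the bench, at x = 0, y = -84 mm of the mixer, axes as the mixer's. The channel is a flat recess, inside 66 mm (x) by 165 mm (y), with walls 6 mm thick and 8 mm high; it holds three pots in a row along y, e.g. at +54, 0 and -54 mm from this point
- bar (a joint): hinge of the retaining arm, rad: 0 = fully down, level over the channel, 3 mm above the pot lids; 1.65 = fully up (upright at 1.57). A 12 mm steel bar with a 15 mm rubber sheath, 243 mm from pivot to ball, pointing to the mixer's -y (right) when down; friction holds it wherever it is left; 2 to 3 N at the ball moves it
- bar_ball (a point): centre of the black ball grip, 22 mm diameter, at the free end of the retaining arm; 105 mm above the bench when the arm is down. The ball can be pinched from above across the mixer's x direction and led round the arc
- bar_pivot (a point): point on the arm's hinge axis, 105 mm above the bench, in the arm's plane; the axis runs along the mixer's x
- sleeve (a joint): angle of the speed scale sleeve, rad, growing clockwise seen from above. Detents every 0.3927 rad (22.5 deg): value 0 (off) at 0, 5 at 1.963, 6 at 2.356; end stops at 0 and 6. Let go, it springs into the nearest detent. The disc under it has seven white marks, 0 to 6 clockwise; those of 0 (the mixer's -x, robot side) and 5 are long. About 0.1 N m turns it
- sleeve_grip (a point): point on the sleeve's upright axis at the height to grip, 101 mm above the bench. The sleeve is a ribbed aluminium cylinder 44 mm in diameter, gripping surface from 75 to 119 mm above the bench (its top)
- sleeve_mark (a point): end of the white pointer line on the sleeve's top edge, 22 mm from its axis; it points at the present value's mark on the disc
- done_pot: the finished sample pot, the same kind as the others (50 mm diameter, 62 mm high), told by its place: it stands in the mixer's channel at the start; origin at the centre of its underside, z up
- tray: empty fixed open steel collecting tray at the left front, 120 mm (its x) by 130 mm (its y), walls 4 mm thick and 30 mm high, floor 4 mm thick; origin under its centre
- pot1: a waiting lidded sample pot (of pot1 to pot4 only two or three are there at a start): white cylinder with grey lid, 50 mm diameter, 62 mm high, about 90 g, loose, standing on the bench at the right front; origin at the centre of its underside, z up
- pot2: a waiting lidded sample pot (of pot1 to pot4 only two or three are there at a start): white cylinder with grey lid, 50 mm diameter, 62 mm high, about 90 g, loose, standing on the bench at the right front; origin at the centre of its underside, z up
- pot3: a waiting lidded sample pot (of pot1 to pot4 only two or three are there at a start): white cylinder with grey lid, 50 mm diameter, 62 mm high, about 90 g, loose, standing on the bench at the right front; origin at the centre of its underside, z up
- pot4: a waiting lidded sample pot (of pot1 to pot4 only two or three are there at a start): white cylinder with grey lid, 50 mm diameter, 62 mm high, about 90 g, loose, standing on the bench at the right front; origin at the centre of its underside, z up
- amber_bottle: bystander: amber bottle, 48 mm diameter, 110 mm high, origin at the centre of its underside
- dishes: bystander: stack of glass dishes, 86 mm diameter, 30 mm high, origin at the centre of its underside
- beaker: bystander: glass beaker, 68 mm diameter, 85 mm high, origin at the centre of its underside
- tape_roll: bystander: roll of tape lying flat, 84 mm diameter, 22 mm high, origin at the centre of its underside
- spatula: bystander: steel spatula lying on the bench, 170 mm long, origin at its underside
Not all that is in view belongs to the job. Leave any blue look-alike of the pot1 alone.

How it is judged (in metres and radians):
On the way, in this order (a step that is already met when the one before it is completed fails the run):
1. the sleeve is at 0 with the arm still down (value of joint sleeve below 0.12 rad and value of joint bar below 0.06 rad), for 0.2 s.
2. the arm is swung up with the sleeve still at 0 (value of joint sleeve below 0.12 rad and value of joint bar above 1.3 rad), for 0.2 s.
3. with the arm up, the finished pot stands in the tray and all waiting pots stand in the channel (value of joint bar above 1.3 rad and x of pot1 in the frame of mixer between -0.014 and 0.014 m and y of pot1 in the frame of mixer between -0.172 and 0.002 m and z of pot1 in the frame of mixer between 0.026 and 0.037 m and angle between each of pot1, pot2, pot3, pot4, done_pot's own z axis and vertical below 0.12 rad and x of pot2 in the frame of mixer between -0.014 and 0.014 m and y of pot2 in the frame of mixer between -0.172 and 0.002 m and z of pot2 in the frame of mixer between 0.026 and 0.037 m and x of pot3 in the frame of mixer between -0.014 and 0.014 m and y of pot3 in the frame of mixer between -0.172 and 0.002 m and z of pot3 in the frame of mixer between 0.026 and 0.037 m and x of pot4 in the frame of mixer between -0.014 and 0.014 m and y of pot4 in the frame of mixer between -0.172 and 0.002 m and z of pot4 in the frame of mixer between 0.026 and 0.037 m and x of done_pot in the frame of tray between -0.04 and 0.04 m and y of done_pot in the frame of tray between -0.045 and 0.045 m and z of done_pot in the frame of tray below 0.015 m), for 0.2 s.
4. the arm is fully down over the loaded pots, the sleeve still at 0 (all of step 1 and x of pot1 in the frame of mixer between -0.014 and 0.014 m and y of pot1 in the frame of mixer between -0.172 and 0.002 m and z of pot1 in the frame of mixer between 0.026 and 0.037 m and angle between each of pot1, pot2, pot3, pot4, done_pot's own z axis and vertical below 0.12 rad and x of pot2 in the frame of mixer between -0.014 and 0.014 m and y of pot2 in the frame of mixer between -0.172 and 0.002 m and z of pot2 in the frame of mixer between 0.026 and 0.037 m and x of pot3 in the frame of mixer between -0.014 and 0.014 m and y of pot3 in the frame of mixer between -0.172 and 0.002 m and z of pot3 in the frame of mixer between 0.026 and 0.037 m and x of pot4 in the frame of mixer between -0.014 and 0.014 m and y of pot4 in the frame of mixer between -0.172 and 0.002 m and z of pot4 in the frame of mixer between 0.026 and 0.037 m and x of done_pot in the frame of tray between -0.04 and 0.04 m and y of done_pot in the frame of tray between -0.045 and 0.045 m and z of done_pot in the frame of tray below 0.015 m), for 0.2 s.
5. the sleeve is at 5 with the arm down (value of joint bar below 0.06 rad and value of joint sleeve between 1.863 and 2.063 rad), for 0.2 s.
At the end, for the whole second after the job is handed in: the sleeve rests at 5 (within 0.1 rad), the arm is fully down (under 0.06 rad), every waiting pot stands upright (within 0.12 rad) on the channel floor between its walls, the finished pot stands upright on the collecting tray's floor, and all are at rest (all of step 5 and x of pot1 in the frame of mixer between -0.014 and 0.014 m and y of pot1 in the frame of mixer between -0.172 and 0.002 m and z of pot1 in the frame of mixer between 0.026 and 0.037 m and angle between each of pot1, pot2, pot3, pot4, done_pot's own z axis and vertical below 0.12 rad and x of pot2 in the frame of mixer between -0.014 and 0.014 m and y of pot2 in the frame of mixer between -0.172 and 0.002 m and z of pot2 in the frame of mixer between 0.026 and 0.037 m and x of pot3 in the frame of mixer between -0.014 and 0.014 m and y of pot3 in the frame of mixer between -0.172 and 0.002 m and z of pot3 in the frame of mixer between 0.026 and 0.037 m and x of pot4 in the frame of mixer between -0.014 and 0.014 m and y of pot4 in the frame of mixer between -0.172 and 0.002 m and z of pot4 in the frame of mixer between 0.026 and 0.037 m and x of done_pot in the frame of tray between -0.04 and 0.04 m and y of done_pot in the frame of tray between -0.045 and 0.045 m and z of done_pot in the frame of tray below 0.015 m and linear speed of each of pot1, pot2, pot3, pot4, done_pot below 0.02 m/s); the robot touches nothing.
It fails at once if another thing on the bench is shifted by more than 5 cm (distance of any of amber_bottle, dishes, beaker, tape_roll, spatula from where it was at the start of the episode above 0.05 m).
Of pot1, pot2, pot3, pot4 only 2 to 3 are there at a start; the rules pass over those that are not, and their reading is None.
At some moment in a run one of pot1, pot2, pot3, pot4 may be knocked a few centimetres aside while the robot is not near it.
Once in a run the grip may slacken for a moment while it holds something.
It also fails if it takes over 210 s, if anything falls off the work surface, if the arm or the gripper's body presses on something with over 40 N, if the wrist force passes 120 N, or if a joint passes its speed limit or range.

### The arm

A 6-joint arm with a two-finger parallel gripper is mounted at the origin on the work surface. World frame = base frame: x ahead of the robot, y to its left, z up, the work surface at z = 0. Lengths are in mm, angles in rad, forces in N, time in s.
With the tool pointing down it reaches from about 325 to 900 mm from the base axis. Payload 6.1 kg.
Tool frame: the origin (TCP) lies at the very end of the fingers, on their centre line; the grasp point (between the pads) lies behind it (bot.grasp_offset is the z of the grasp point in the tool frame, in mm); z points along the fingers, y is the line along which they close (so a half turn about z gives the same grasp; the last joint's range is limited). The gripper opens to 87 mm and grips with 3 to 60 N. Pads are 19 mm wide; open, the fingers measure 117 mm over their backs; the gripper's body (75 mm by 190 mm) begins 51 mm behind the grasp point.
Start: joints at [1.101, 0.22, 1.526, -0, 1.395, -0.126], TCP at [210.665, 588.418, 222.538] pointing down, gripper open.
Joint ranges: [-2.98, 2.98], [-0.91, 2.08], [0.09, 2.57], [-1.24, 4.39], [0.2, 2.65], [-2.68, 2.68]. Speed limits (rad/s): [2.57, 2.57, 3.01, 3.14, 3.14, 3.14].

### API

Orientations are given as a unit quaternion [x, y, z, w].
In Python, from workcell import bot, hand, kinematics, optics, workorder, trace, landmark_of, status gives the robot as it stands. Calls block until the motion is done:
- bot.move_pose(position, orientation): joint-space move of the TCP to a pose.
- bot.servo_line(position, rot=None, feed=150, force_limit=None): straight line of the TCP; rot=None keeps the orientation; feed is the mean speed in mm/s. With force_limit (N) it stops when the force on the tool has changed by that much, and returns True; else False.
- bot.move_j(angles): joint-space move.
- hand.open_jaws() and hand.close_gripper(squeeze=None): open the fingers fully, or close them until they stop; squeeze is the grip in N (None keeps the last).
- bot.dwell(seconds).
- kinematics.inverse_kinematics(position, orientation): joint angles nearest the present ones, or None.
- optics.get_image(name): name is "side" or "top" or "wrist"; returns (picture, depth): 480x640x3 uint8, red, green, blue; 480x640 float32, mm along the optical axis (not along the pixel's ray), 0 where there is no reading.
- optics.camera_info(name): a dict with "vertical_fov" (degrees; the focal length in pixels is half the picture's height over the tangent of half this angle, whatever the lens; pixels are square), "cx", "cy" (the principal point, pixels), "view" (4x4, takes a point from world to camera coordinates); the wrist camera has in their place "T_tool_cam" (4x4, takes a point from camera to tool coordinates, whose origin is the TCP and whose axes are the flange's). Camera axes: x right, y down, z forward; pixel columns grow to the right and rows downward; lengths in mm; the calibration is good to about 2 mm. A picture is of the moment at which its call begins: read the wrist's pose just before it. camera_info takes no time and is no camera call.
A pose or a line that the arm cannot do raises bot.IKError and nothing moves.
- workorder.hand_in(): hands the job in; it is judged then, once.
Trained networks look in the newest picture that a camera, given by its name, has taken for a name from the list of things; names that differ only in an ending like _2 or _b are one class to them, and where a whole thing is asked for, a point or a joint stands for the part that bears it (a point fixed in the world has none). Each returns a list of dicts, best first, with "conf" (0 to 1); they miss things now and then, are a little off and sometimes report something else, mostly with a low value. They report only what shows in the picture. A call takes as long as a camera call. They do not tell look-alikes from the thing itself.
- trace(camera, query): "region" (480x640 bool, what is visible of it).
- landmark_of(camera, query): "location" ([x, y, z] in mm, in the coordinates of the camera as it stood for that picture, good to about 4 mm: a listed point, or the origin of a listed thing).
Readings, each from a call of its own:
- status.current_time_s(): time.
- status.current_q(): joint angles.
- status.current_joint_vel(): joint speeds.
- status.current_effort(): joint torques, N m.
- status.current_tcp_pos(): TCP position.
- status.current_tool_rot(): TCP orientation.
- status.current_force(): force on the tool from outside, world axes, zero at the start.
- status.current_wrist_torque(): the same for the moment, N m.
- status.current_gripper_width(): finger opening in mm.
- status.current_grip_force(): force on a finger pad.
Only numpy, scipy, OpenCV 4.12 (cv2) and the standard library are available. Lean on these libraries where they do the work, as an engineer would, in place of code of your own. Each camera call takes 0.05 s, during which the arm holds its last target. There are 200 camera calls.

## Working session

There is one attempt and no reset: what is moved stays moved. The work goes in short steps, each a Python script; the robot and the scene stay as the last script left them, time stands still between calls to the robot, and variables do not carry over. Pictures are saved under pics/ and viewed, at most 14 in all, crops included, and the job is handed in when it is done.

```bash
mkdir -p pics; ls; cat > h.py <<'E'
import numpy as np, cv2
from workcell import bot, hand, kinematics, optics, workorder, trace, landmark_of, status
from scipy.spatial.transform import Rotation as R
def cam(name):
    i=optics.camera_info(name); f=240/np.tan(np.radians(i['vertical_fov'])/2)
    if name=='wrist':
        T=np.eye(4);T[:3,:3]=R.from_quat(status.current_tool_rot()).as_matrix();T[:3,3]=status.current_tcp_pos()
        W=T@np.array(i['T_tool_cam'])
    else: W=np.linalg.inv(np.array(i['view']))
    return f,i['cx'],i['cy'],W
def shot(name,save=None):
    c=cam(name); p,d=optics.get_image(name)
    if save: cv2.imwrite('pics/'+save,p[:,:,::-1])
    return p,d,c
def cloud(d,c):
    f,cx,cy,W=c; v,u=np.mgrid[:480,:640]
    P=np.stack([(u-cx)/f*d,(v-cy)/f*d,d],-1)@W[:3,:3].T+W[:3,3]
    P[d<=0]=np.nan
    return P
def lm(name,q,c):
    return [(round(r['conf'],2),np.round(c[3][:3,:3]@np.array(r['location'])+c[3][:3,3],1)) for r in landmark_of(name,q)]
E
python3 - <<'E'
from h import *
for n in('top','side'):
    p,d,c=shot(n,n+'0.png'); np.savez('/tmp/'+n,p=p,d=d,W=c[3],k=c[:3])
    print(n,c[:3],np.round(c[3],2).tolist(),status.current_tool_rot(),bot.grasp_offset)
    for q in ['mixer','channel','bar_ball','bar_pivot','sleeve_grip','sleeve_mark','done_pot','pot1','tray','amber_bottle','dishes','beaker','tape_roll','spatula']:
        print(q,[(a,b.tolist()) for a,b in lm(n,q,c)])
E
```

```text
pics
top (np.float64(457.01066043107426), 325.4272358488678, 238.76325421647485) [[-0.06, -0.97, 0.23, 196.2], [-1.0, 0.06, -0.01, 26.78], [-0.0, -0.23, -0.97, 1398.25], [0.0, 0.0, 0.0, 1.0]] [ 1.71052265e-01  9.85261466e-01 -9.39418744e-04 -2.89360949e-04] -18.700000000000003
mixer [(0.71, [649.0, 94.5, -3.9])]
channel [(0.84, [656.3, 8.4, 31.1])]
bar_ball [(0.75, [651.2, -85.6, 108.2])]
bar_pivot [(0.82, [653.2, 154.4, 102.9])]
sleeve_grip [(0.54, [635.1, 238.5, 102.4])]
sleeve_mark [(0.67, [620.6, 255.8, 116.8]), (0.39, [649.4, 152.4, 102.1])]
done_pot [(0.21, [650.1, 96.8, -2.6])]
pot1 [(0.85, [570.5, -355.3, -6.6]), (0.75, [433.2, -222.9, 2.4]), (0.71, [583.3, -447.3, -1.6]), (0.71, [470.0, -355.8, -0.8]), (0.69, [445.5, -91.2, 3.3]), (0.35, [547.2, -197.6, 1.4])]
tray [(0.86, [423.8, 297.1, 2.7])]
amber_bottle [(0.59, [547.3, -200.6, 0.0]), (0.42, [650.4, -85.5, 109.4]), (0.22, [648.4, 152.6, 101.7])]
dishes [(0.95, [313.9, -246.4, 1.2])]
beaker [(0.83, [429.2, 464.2, 1.9])]
tape_roll [(0.81, [564.8, 446.0, -0.5]), (0.18, [651.3, 94.6, -2.3])]
spatula [(0.94, [416.3, 51.3, 1.6]
[... 576 characters left out ...]
1.4])]
sleeve_grip [(0.6, [636.2, 237.5, 100.0])]
sleeve_mark [(0.69, [650.7, 4.1, 30.0]), (0.6, [617.3, 249.0, 122.7]), (0.54, [632.7, 238.2, 99.3])]
done_pot [(0.66, [649.2, -20.8, 33.6])]
pot1 [(0.91, [450.1, -99.4, 5.3]), (0.86, [571.0, -357.4, 0.2]), (0.86, [436.9, -230.5, -0.2]), (0.66, [583.0, -449.5, 0.8]), (0.56, [470.4, -356.2, -1.9]), (0.53, [435.7, 461.9, -4.1])]
tray [(0.62, [433.0, 290.8, -0.2]), (0.29, [648.1, 150.3, 106.7])]
amber_bottle [(0.98, [552.0, -205.7, -5.1]), (0.21, [572.2, 436.1, 0.6])]
dishes [(0.63, [317.5, -251.3, 0.4])]
beaker [(0.68, [433.7, 462.8, 0.6]), (0.46, [433.3, 290.5, -2.4])]
tape_roll [(0.79, [572.1, 435.9, -1.2])]
spatula [(0.7, [424.2, 45.7, 0.0])]
```

View pics/top0.png

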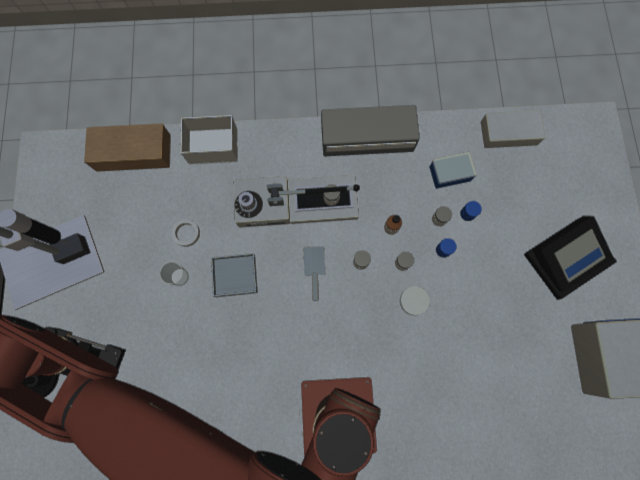

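View pics/side0.png

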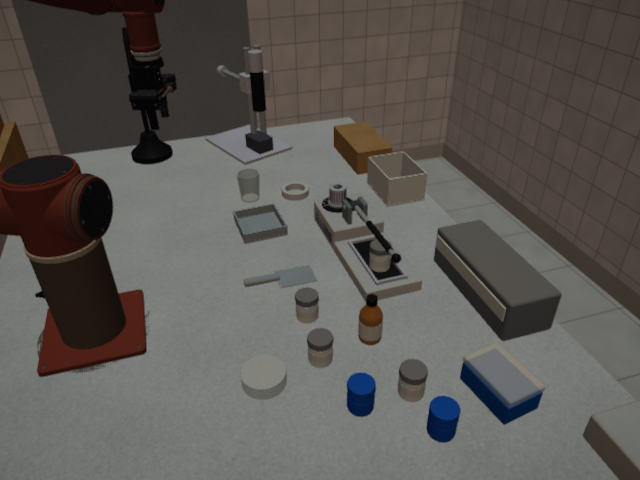

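The three grey-lid waiting pots are at top pixels (443,215), (362,259) and (405,260). The blue look-alikes are at (472,211) and (447,247). The finished pot is under the bar at (332,197), and the tray is at (234,275). Next come close views with the wrist camera.

```bash
cat >> h.py <<'E'
def down(a):  # tool pointing down, closing line (tool y) at world angle a from +x
    M=np.array([[np.sin(a),np.cos(a),0],[-np.cos(a),np.sin(a),0],[0,0,-1.]]).T.T
    y=np.array([np.cos(a),np.sin(a),0]); z=np.array([0,0,-1.]); x=np.cross(y,z)
    return R.from_matrix(np.stack([x,y,z],1)).as_quat()
def mixrect(P):
    m=(P[...,2]>22)&(P[...,2]<72)&(P[...,0]>560)&(P[...,0]<740)&(P[...,1]>-120)&(P[...,1]<300)
    pts=P[m][:,:2].astype(np.float32); return cv2.minAreaRect(pts)
def lids(P,zc,box,tol=6):
    m=(abs(P[...,2]-zc)<tol)&(P[...,0]>box[0])&(P[...,0]<box[1])&(P[...,1]>box[2])&(P[...,1]<box[3])
    n,l,s,c=cv2.connectedComponentsWithStats(m.astype(np.uint8)); out=[]
    for i in range(1,n):
        if s[i,4]<40: continue
        q=P[l==i]; (x,y),r=cv2.minEnclosingCircle(q[:,:2].astype(np.float32))
        out.append((round(x,1),round(y,1),round(r,1),np.round(q.mean(0),1).tolist(),int(s[i,4])))
    return out
E
python3 - <<'E'
from h import *
p,d,c=shot('top'); P=cloud(d,c); print(mixrect(P)); print(lids(P,62,(380,640,-500,-50)))
bot.move_pose([600,190,330],down(np.pi/2))
p,d,c=shot('wrist','w1.png'); P=cloud(d,c); print(c[:3],np.round(c[3],2).tolist(),mixrect(P))
for q in ['mixer','sleeve_grip','sleeve_mark','bar_pivot','bar_ball','channel','done_pot','tray']: print(q,lm('wrist',q,c))
m=abs(P[...,2]-119)<3; m&=(np.hypot(P[...,0]-635,P[...,1]-238)<35); print(m.sum(),P[m].mean(0))
E
```

```text
((649.5387573242188, 93.50244140625), (143.71786499023438, 380.2294616699219), 1.0738872289657593)
[(582.4, -445.5, 26.4, [581.5, -445.2, 61.8], 195), (570.5, -354.3, 26.6, [569.9, -353.0, 62.0], 206), (469.0, -354.8, 25.9, [468.9, -354.6, 62.4], 211), (446.5, -95.6, 25.3, [446.5, -95.6, 62.3], 214), (435.1, -224.2, 26.0, [435.3, -223.9, 61.6], 218)]
(np.float64(382.21588884633024), 320.0171623863073, 246.43393763387047) [[-0.0, 0.96, 0.29, 519.93], [1.0, 0.0, 0.0, 190.58], [-0.0, 0.29, -0.96, 491.99], [0.0, 0.0, 0.0, 1.0]] ((646.5645141601562, 92.49968719482422), (141.7516632080078, 379.30926513671875), 1.1768940687179565)
mixer [(0.96, array([6.46e+02, 8.87e+01, 5.00e-01])), (0.25, array([651.3, -87.6, 103.7])), (0.19, array([ 546.4, -201.4,    2.8]))]
sleeve_grip []
sleeve_mark [(0.75, array([614.6, 251.5, 120. ])), (0.67, array([652.1, -88.3, 105.4]))]
bar_pivot [(0.86, array([647.2, 151.7, 104.9]))]
bar_ball [(0.65, array([650.3, -90.9, 103.1]))]
channel [(0.68, array([647. ,   6. ,  32.1]))]
done_pot [(0.61, array([642.6, -21.7,  34.4]))]
tray [(0.83, array([423.2, 289.9,  -0.9])), (0.62, array([617.4, 251.5, 116.4])), (0.61, array([642.9, -21. ,  33.1])), (0.44, array([646.1, 153.8, 103.2]))]
1370 [629.45662017 236.44956075 118.82718501]
```

View pics/w1.png

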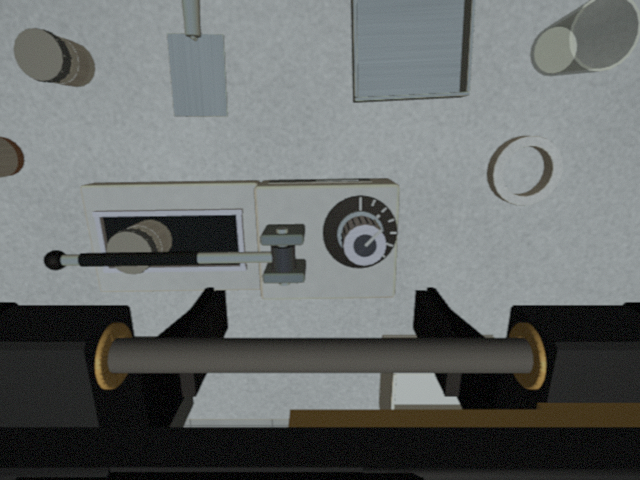

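The pointer reads value 2 (about 0.8 rad from the robot side). The finished pot is in the channel at about (646,-21). I take the mixer yaw as about 1.1°. Next I check wrist reachability and turn the sleeve back.

```bash
cat >> h.py <<'E'
YAW=0.0196; ORG=np.array([647.8,92.8])
def mix(x,y,z): 
    c,s=np.cos(YAW),np.sin(YAW); return np.array([ORG[0]+c*x-s*y,ORG[1]+s*x+c*y,z])
def unmix(p):
    c,s=np.cos(YAW),np.sin(YAW); d=np.array(p[:2])-ORG; return np.array([c*d[0]+s*d[1],-s*d[0]+c*d[1]])
E
python3 - <<'E'
from h import *
def j6(p,a):
    q=kinematics.inverse_kinematics(p,down(a)); return None if q is None else np.round(q[[0,5]] if hasattr(q,'dtype') else [q[0],q[5]],2).tolist()
for n,p in dict(sl=mix(-15,145,83),ball=mix(0,-183,86),ballup=mix(0,79,340),ch=mix(0,-138,62),tray=[424,293,40],p3=[570,-354,30],p2=[435,-224,30]).items():
    print(n,[(k,j6(p,np.radians(k))) for k in (-180,-135,-90,-45,0,45,90,135,180)])
E
```

```text
sl [(-180, None), (-135, [0.24, 2.6]), (-90, [0.24, 1.81]), (-45, [0.24, 1.03]), (0, [0.24, 0.24]), (45, [0.24, -0.54]), (90, [0.24, -1.33]), (135, [0.24, -2.11]), (180, None)]
ball [(-180, None), (-135, [-0.26, 2.1]), (-90, [-0.26, 1.31]), (-45, [-0.26, 0.53]), (0, [-0.26, -0.26]), (45, [-0.26, -1.04]), (90, [-0.26, -1.83]), (135, [-0.26, -2.61]), (180, None)]
ballup [(-180, None), (-135, [0.14, 2.5]), (-90, [0.14, 1.71]), (-45, [0.14, 0.93]), (0, [0.14, 0.14]), (45, [0.14, -0.64]), (90, [0.14, -1.43]), (135, [0.14, -2.21]), (180, None)]
ch [(-180, None), (-135, [-0.19, 2.17]), (-90, [-0.19, 1.38]), (-45, [-0.19, 0.6]), (0, [-0.19, -0.19]), (45, [-0.19, -0.98]), (90, [-0.19, -1.76]), (135, [-0.19, -2.55]), (180, None)]
tray [(-180, None), (-135, None), (-90, [0.45, 2.02]), (-45, [0.45, 1.24]), (0, [0.45, 0.45]), (45, [0.45, -0.33]), (90, [0.45, -1.12]), (135, [0.45, -1.9]), (180, None)]
p3 [(-180, [-0.67, 2.47]), (-135, [-0.67, 1.68]), (-90, [-0.67, 0.9]), (-45, [-0.67, 0.11]), (0, [-0.67, -0.67]), (45, [-0.67, -1.46]), (90, [-0.67, -2.24]), (135, None), (180, [-0.67, 2.47])]
p2 [(-180, [-0.64, 2.5]), (-135, [-0.64, 1.72]), (-90, [-0.64, 0.93]), (-45, [-0.64, 0.15]), (0, [-0.64, -0.64]), (45, [-0.64, -1.42]), (90, [-0.64, -2.21]), (135, None), (180, [-0.64, 2.5])]
```

```bash
python3 - <<'E'
from h import *
t0=status.current_time_s()
p=mix(-15,145,82.5); up=p+[0,0,80]; a=YAW-0.4
bot.move_pose(up,down(a)); bot.servo_line(p,feed=100)
hand.close_gripper(squeeze=25); print(status.current_gripper_width(),status.current_grip_force())
try:
    bot.servo_line(p,rot=down(a+0.40)); bot.servo_line(p,rot=down(a+0.785))
except Exception as e: print('E',repr(e))
print(R.from_quat(status.current_tool_rot()).as_matrix()[:2,1],status.current_wrist_torque(),status.current_force())
hand.open_jaws(); bot.servo_line(up,feed=150)
bot.move_pose([600,190,330],down(np.pi/2))
pic,d,c=shot('wrist'); print(lm('wrist','sleeve_mark',c),lm('wrist','bar_ball',c)); cv2.imwrite('pics/w2.png',cv2.resize(pic[150:320,:480][:, :, ::-1],None,fx=1.6,fy=1.6))
print(status.current_time_s(),t0)
E
```

```text
43.4651539859724 24.997244138357928
[0.92096808 0.38963566] [-0.51473867 -0.6493949   0.0275896 ] [ 5.74986339 -3.33791512 -3.06337774]
[(0.74, array([607.2, 235.8, 118.1])), (0.5, array([646.3,  88.7,  -2.4]))] [(0.78, array([652.1, -89.8, 103.7]))]
11.5667 4.0417
```

View pics/w2.png

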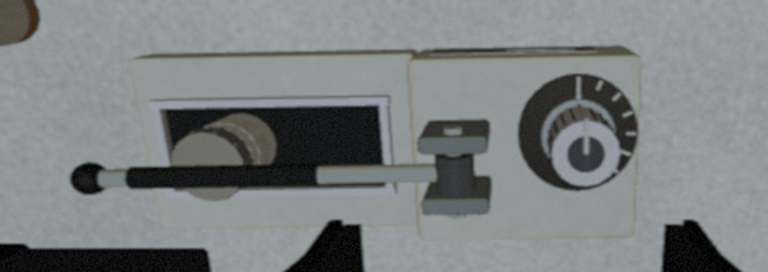

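The pointer now aims straight at the long 0 mark (crop pixel 580,100) and the arm is still down. Next I swing the arm up.

```bash
cat >> h.py <<'E'
def ballp(t,dz=0): return mix(0,60-243*np.cos(t),105+243*np.sin(t)-18.7+dz)
def swing(t0,t1,feed=110,n=10):
    for t in np.linspace(t0,t1,n+1)[1:]:
        bot.servo_line(ballp(t),feed=feed)
E
python3 - <<'E'
from h import *
bot.move_pose(ballp(0,110),down(YAW)); bot.servo_line(ballp(0),feed=120)
hand.close_gripper(squeeze=20); print(status.current_gripper_width())
swing(0,1.63)
print(status.current_gripper_width(),status.current_force(),status.current_tcp_pos())
hand.open_jaws(); bot.servo_line(ballp(1.63,90),feed=150)
bot.move_pose(mix(-60,-150,300),down(YAW))
p,d,c=shot('wrist','w3.png'); P=cloud(d,c)
print('ball',lm('wrist','bar_ball',c),lm('wrist','done_pot',c),lm('wrist','channel',c))
print(lids(P,94,(590,700,-110,90)),mixrect(P))
p,d,c=shot('top'); P=cloud(d,c); print(lids(P,94,(590,700,-110,90)),lm('top','bar_ball',c),status.current_time_s())
m=(abs(P[...,2]-347)<25)&(abs(P[...,0]-648)<50)&(abs(P[...,1]-170)<60); print(m.sum(),P[m].mean(0))
E
```

```text
20.535770645330437
20.378883929660265 [5.37077036 1.12356669 6.74992457] [647.22841409 166.82151632 329.92575017]
ball [] [(0.59, array([643.2, -20.3,  32.4]))] [(0.7, array([646.6,   4.7,  30.9]))]
[(647.4, -18.4, 25.6, [647.0, -17.7, 94.0], 2152)] ((648.8851928710938, 21.810028076171875), (141.77247619628906, 241.63719177246094), 1.0307165384292603)
[] [(0.69, array([646.6, 166.9, 351.6])), (0.35, array([430.2, 465.1,   4.2]))] 23.3417
77 [646.23906655 161.30179415 350.52523928]
```

View pics/w3.png

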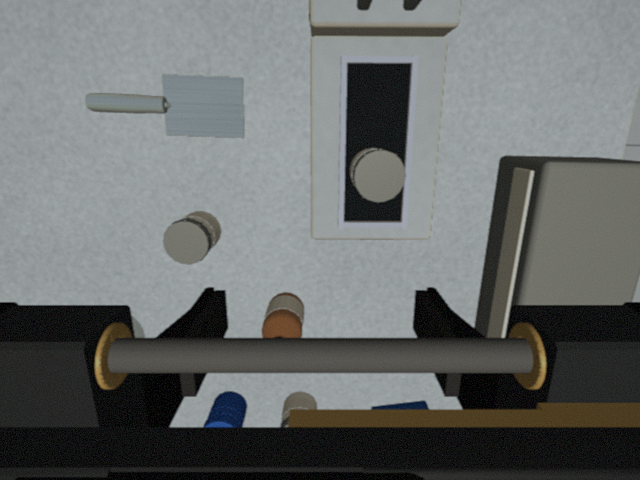

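The arm is up, with the ball at about (646,166,350), and the finished pot is clear at image (380,175), lid centre (647,-19). I move it to the tray.

```bash
cat >> h.py <<'E'
def pick(x,y,zb,a,off=30,lift=140):
    bot.move_pose([x,y,zb+off+lift],down(a)); bot.servo_line([x,y,zb+off],feed=180)
    hand.close_gripper(squeeze=25); w=status.current_gripper_width()
    bot.servo_line([x,y,zb+off+lift],feed=180); print('width',w,status.current_gripper_width(),status.current_grip_force())
def place(x,y,zb,a,off=30,lift=140):
    q=[x,y,zb+off+lift]
    bot.move_pose(q,down(a)); w=status.current_gripper_width(); print('w',w)
    if w<40: return print('LOST')
    bot.servo_line([x,y,zb+off+15],feed=180)
    print('touch',bot.servo_line([x,y,zb+off-2],feed=30,force_limit=3),status.current_tcp_pos(),status.current_gripper_width())
    hand.open_jaws(); bot.servo_line(q,feed=200)
E
python3 - <<'E'
from h import *
p,d,c=shot('top'); P=cloud(d,c)
m=(P[...,2]>18)&(P[...,2]<40)&(abs(P[...,0]-424)<85)&(abs(P[...,1]-292)<90)
tr=cv2.minAreaRect(P[m][:,:2].astype(np.float32)); print(tr, lids(P,62,(380,640,-500,-50)))
pick(647.2,-18.2,32,YAW)
bot.servo_line([480,0,202],feed=250)
place(tr[0][0],tr[0][1],4,YAW)
bot.move_pose([380,20,330],down(-0.2)) ; bot.move_pose(mix(-60,-150,300),down(YAW))
p,d,c=shot('top','t4.png'); P=cloud(d,c); print(lids(P,66,(360,500,230,360)),lids(P,62,(380,640,-500,-50)))
p,d,c=shot('wrist'); P=cloud(d,c)
m=(P[...,2]>28)&(P[...,2]<36)&(abs(P[...,0]-648)<50)&(abs(P[...,1]-9)<100)
n,l,s,_=cv2.connectedComponentsWithStats(m.astype(np.uint8)); i=1+s[1:,4].argmax(); print(s[1:,4],cv2.minAreaRect(P[l==i][:,:2].astype(np.float32)),P[l==i].mean(0),mix(0,-84,32),status.current_time_s())
E
```

```text
((425.9178466796875, 293.7945251464844), (121.7287368774414, 130.53878784179688), 2.784335136413574) [(581.9, -445.5, 26.2, [581.3, -445.0, 61.7], 194), (570.3, -354.1, 26.5, [569.6, -353.3, 62.0], 208), (469.1, -355.2, 25.6, [468.8, -354.5, 62.3], 210), (435.8, -224.6, 25.5, [435.4, -223.9, 61.9], 214)]
width 49.42771244071432 49.697776086575 25.00003118533641
w 49.27539955680194
touch True [425.96967543 293.8705765   33.77874696] 49.45352567086658
[(428.2, 294.9, 25.6, [427.5, 294.9, 66.8], 219)] [(581.6, -446.5, 26.0, [581.8, -445.1, 61.9], 203), (569.5, -353.8, 25.7, [569.6, -353.3, 61.6], 207), (470.2, -355.4, 25.6, [469.5, -355.2, 61.9], 211), (435.3, -223.8, 25.3, [435.3, -223.7, 62.2], 218)]
[4935 9625] ((650.3522338867188, 6.960609436035156), (66.04225158691406, 166.23797607421875), 1.0654677152633667) [650.41204076  11.77128472  32.8486723 ] [649.44629459   8.8161342   32.        ] 33.825
```

Finished pot stands in the tray at (428,295), with its lid at 66 mm. Now the waiting pots, each relocated by the wrist camera just before grasping.

```bash
cat >> h.py <<'E'
CH=np.array([650.0,7.7])
def slot(s): return CH+s*np.array([-np.sin(YAW),np.cos(YAW)])
def find(x,y,r=60):
    bot.move_pose([x,y-100,300],down(0.))
    p,d,c=shot('wrist'); P=cloud(d,c)
    L=lids(P,62,(x-r,x+r,y-r,y+r))
    out=[]
    for l in L:
        m=(np.hypot(P[...,0]-l[0],P[...,1]-l[1])<18)&(abs(P[...,2]-62)<6); col=p[m].mean(0)
        print(l[:3],np.round(P[m].mean(0),1),l[4],np.round(col))
        if col[2]<col[0]+20 and l[4]>300: out.append(np.array(l[:2]))
    return min(out,key=lambda q:np.hypot(*(q-[x,y])))
def check():
    bot.move_pose(mix(-60,-150,300),down(YAW))
    p,d,c=shot('wrist'); P=cloud(d,c)
    for l in lids(P,94,(590,710,-110,110)): print('in channel',l,unmix(l[:2]))
    return p
E
python3 - <<'E'
from h import *
q=find(446,-95); pick(*q,0,0.5)
place(*slot(55),32,0.5+YAW); check(); print(status.current_time_s())
E
```

```text
(444.8, -98.2, 25.6) [444.8 -97.9  62. ] 2075 [118. 118. 109.]
width 49.28434488738041 49.351669394885704 24.99996239785105
w 49.364241191597486
touch True [648.93442897  62.75653876  61.88378602] 49.22523856651796
in channel (648.7, 62.7, 25.7, [648.0, 62.8, 94.0], 2660) [  0.30990491 -30.11185745]
42.85
```

```bash
python3 - <<'E'
from h import *
q=find(435,-224); pick(*q,0,np.radians(-75))
place(*slot(0),32,YAW); check(); print(status.current_time_s())
q=find(570,-354); pick(*q,0,np.radians(45))
place(*slot(-55),32,YAW); p=check(); cv2.imwrite('pics/w5.png',p[:,:,::-1]); print(status.current_time_s())
p,d,c=shot('top','t5.png'); P=cloud(d,c); print(lids(P,66,(360,500,230,360)),lids(P,62,(380,640,-500,-50)),lm('top','bar_ball',c))
E
```

```text
(433.9, -226.9, 25.6) [ 433.9 -226.7   62.1] 2076 [117. 117. 109.]
width 49.31296051427485 49.56327015067665 25.000055814161897
w 49.61813109214009
touch True [650.00797096   7.7759779   61.86969173] 49.59159263949042
in channel (648.6, 62.7, 25.7, [648.0, 62.8, 94.0], 2666) [  0.20992411 -30.10989757]
in channel (649.7, 7.8, 25.6, [649.3, 8.3, 94.0], 2318) [  0.23374173 -85.02091134]
52.925
(625.9, -354.4, 25.2) [ 625.9 -354.2   62.1] 1255 [118. 118. 110.]
width 49.0812399166218 49.67265022418401 25.000066054053605
w 49.3326997847978
touch True [651.07717284 -47.23236696  61.75572844] 49.53610741888636
in channel (648.6, 62.7, 25.8, [648.0, 62.8, 94.0], 2657) [  0.20992411 -30.10989757]
in channel (649.7, 7.7, 25.6, [649.3, 8.3, 93.9], 2304) [  0.23178185 -85.12089213]
in channel (651.0, -48.1, 25.6, [650.5, -47.2, 94.0], 2027) [   0.43792218 -140.93565278]
62.6333
[(427.5, 295.5, 25.8, [427.4, 295.2, 66.5], 220)] [(582.5, -445.2, 26.0, [581.7, -445.2, 61.6], 203), (469.7, -354.6, 25.4, [469.2, -354.9, 62.0], 214)] [(0.84, array([647.1, 166.2, 349.8]))]
```

View pics/w5.png

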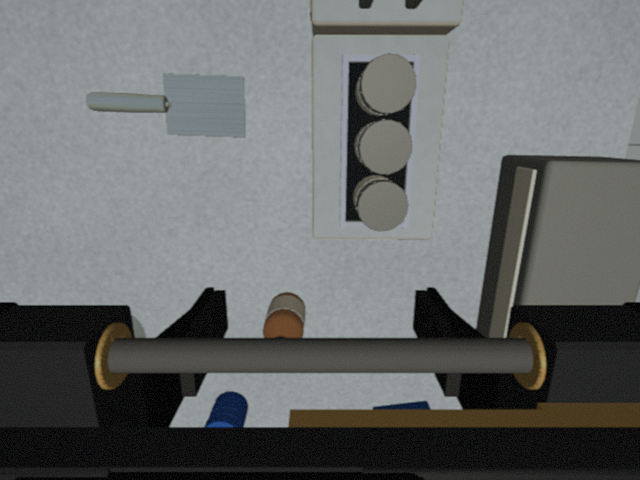

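View pics/t5.png

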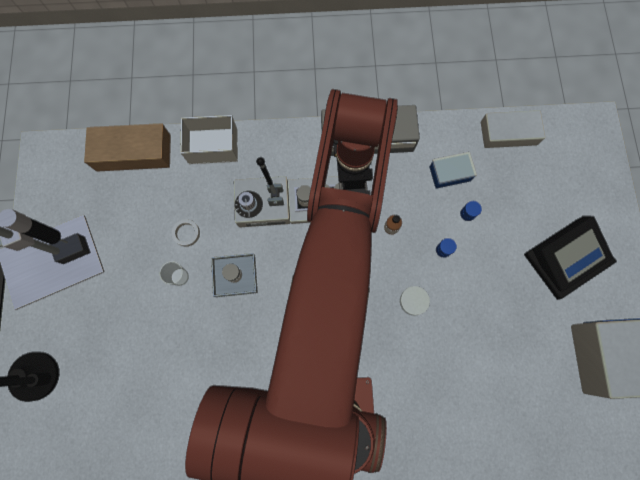

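All three pots stand in the channel (wrist pixels (388,84), (383,146), (382,205)), and the bench pot spots are empty apart from the blue cans. The third pot had been knocked aside, and the relook caught it. Next I lower the arm.

```bash
python3 - <<'E'
from h import *
bot.servo_line(mix(-60,-150,430),feed=250)
bot.move_pose(ballp(1.62,100),down(YAW)); bot.servo_line(ballp(1.62),feed=120)
hand.close_gripper(squeeze=20); print(status.current_gripper_width())
swing(1.62,0.03)
print(status.current_gripper_width(),status.current_force())
print(bot.servo_line(ballp(0,-2),feed=20,force_limit=8),status.current_force(),status.current_tcp_pos(),status.current_gripper_width())
hand.open_jaws(); bot.servo_line(ballp(0,120),feed=150)
bot.move_pose([600,190,330],down(np.pi/2))
pic,d,c=shot('wrist'); P=cloud(d,c); print(lm('wrist','sleeve_mark',c),lm('wrist','bar_ball',c),lm('wrist','sleeve_grip',c)); cv2.imwrite('pics/w6.png',cv2.resize(pic[150:320,:480][:, :, ::-1],None,fx=1.6,fy=1.6))
b=ballp(0); m=(np.hypot(P[...,0]-b[0],P[...,1]-b[1])<9)&(P[...,2]>60); print('ball top z',P[m][:,2].max(),m.sum(),status.current_time_s())
m=(abs(P[...,2]-119)<3)&(np.hypot(P[...,0]-630,P[...,1]-238)<35); print(cv2.minEnclosingCircle(P[m][:,:2].astype(np.float32)))
E
```

```text
20.613788684515956
20.392881775419376 [ 5.87428898  2.34849757 -1.58689491]
True [ 0.74702847 -0.72987872  2.44462657] [651.68034207 -91.02628574  85.47255706] 20.539084852858608
[(0.64, array([609.9, 235.6, 114.6]))] [(0.94, array([650.7, -88.7, 106.7]))] [(0.79, array([626.3, 232.8, 100.2]))]
ball top z 117.81973072817675 235 75.375
((629.5809326171875, 236.7371368408203), 22.36792755126953)
```

View pics/w6.png

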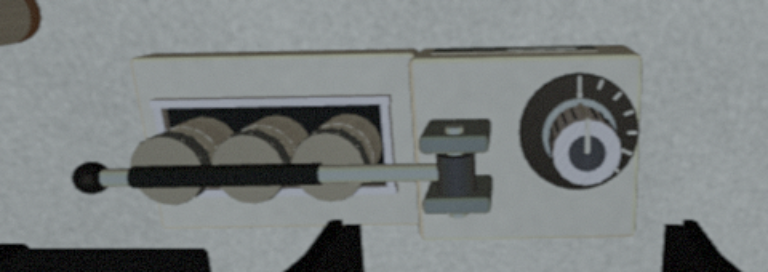

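The arm is down over all three lids (ball at crop 90,177) and the pointer is still on 0. Now the sleeve goes to 5.

```bash
python3 - <<'E'
from h import *
p=np.array([629.7,237.0,82.5]); up=p+[0,0,80]; a=YAW+1.3
bot.move_pose(up,down(a)); bot.servo_line(p,feed=100)
hand.close_gripper(squeeze=25); print(status.current_gripper_width())
for k in range(1,6): bot.servo_line(p,rot=down(a-1.97*k/5))
print(status.current_wrist_torque(),status.current_force(),status.current_gripper_width())
hand.open_jaws(); bot.servo_line(up,feed=150)
bot.move_pose([600,190,330],down(np.pi/2))
pic,d,c=shot('wrist'); P=cloud(d,c); r=lm('wrist','sleeve_mark',c); print(r,lm('wrist','bar_ball',c)); cv2.imwrite('pics/w7.png',cv2.resize(pic[150:320,:480][:, :, ::-1],None,fx=1.6,fy=1.6))
for c0,q in r: v=q[:2]-p[:2]; print(np.arctan2(v[1],-v[0])+YAW)
pt,d,c=shot('top'); P=cloud(d,c); print(lids(P,66,(360,500,230,360)),status.current_time_s())
E
```

```text
43.62362351424251
[ 0.57354138 -1.64805665  0.04120301] [10.63615679  4.21831346 -7.55619483] 43.45417142234368
[(0.81, array([639. , 254.6, 116.6])), (0.63, array([630.5, 227.6, 100.5]))] [(0.69, array([649.8, -86. , 103.5]))]
2.0765120643815265
-1.6360981202446137
[] 84.4083
```

View pics/w7.png

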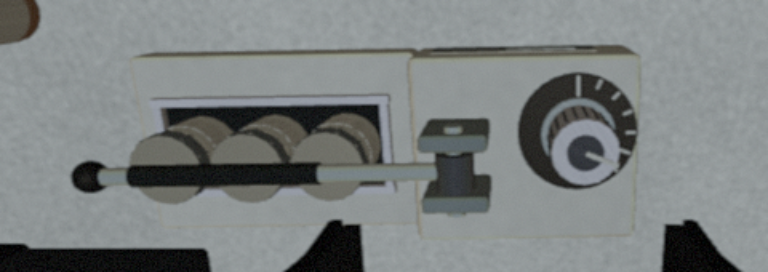

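The pointer is at crop (618,166), about 111° clockwise from 0, which is value 5. The arm is down over the three pots and the robot is clear. I hand in.

```bash
python3 -c "
from h import *
print(workorder.hand_in(), status.current_time_s())"
```

```text
the job is handed in; nothing more can be done
the job is handed in; nothing more can be done
```

The job was handed in at about 85 s: finished pot in the tray, all three waiting pots in the channel, arm down, sleeve at 5; the hand-in call returned no verdict, and my last look at the tray pot was before the arm was lowered.

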